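# Clamp the split bootjack with the umbrella handle as an extension bar

## Task

The split bootjack lies glued in the gluing board. Push the open end of the silver umbrella handle fully home onto the toggle clamp's bare lever and swing the lever round with it, counter-clockwise seen from above, past the dead point and gently onto its stop, by feel and without forcing it. Then draw the handle off so that the clamp stays locked, lay the handle flat on the glass clear of the board, and leave everything else where it is.

Things in the scene. Friction and masses are not known exactly. Their poses are not given: they have to be found in the camera images.
- handle: Loose silver aluminium umbrella handle, about 170 g: a round tube, 22 mm outside, open at one end, a crook at the other, 200 mm over all, lying on the glass. Origin on the tube's axis in mid-length, near its centre of mass: grip it here (11 mm above the glass). x axis along the tube from mouth to crook; the crook bends to +y, from 66 to 105 mm in x and out to 67 mm in y.
- handle_mouth (a point): Centre of the handle's open mouth, 95 mm from the handle's origin along its -x. The bore behind it is 14 mm wide and 57 mm deep. The clamp is spoiled if handle and lever bar bear on each other with more than 25 N at any time: pushing home, in the throw (some 10 N needed at the handle's middle) or against the stop.
- lever_bar: The toggle clamp's bare steel lever bar (its grip is lost), turning level about the clamp's upright pivot pin. Origin on the pin's axis at the bar's height, 64 mm above the glass; x axis outwards along the bar. A red collar, 20 mm across, ends 45 mm out; from there the bare round bar, 10 mm thick, runs to 91 mm out, its last 7 mm tapered to 5 mm.
- lever_root (a point): On the bar's axis at the outer face of the red collar, 45 mm from the pin: the handle's mouth comes here when fully home. How the throw feels: light at first; from the wood on, resistance grows to about 1.1 N m, then falls to nothing at the dead point; beyond it the spring helps, and 0.06 rad further a hard stop is met. Let go before the dead point, the clamp springs open.
- lever_tip (a point): The bar's free end, on its axis, 91 mm out from the pin. The bar indexes on a serrated hub and the clamp stands more or less open, so the swing needed from the start to the stop differs each time, 0.8 to 1.5 rad counter-clockwise seen from above: dead point and stop cannot be told from the bar's direction but are felt.
- board: Plywood gluing board, 340 x 360 x 18 mm, fixed on the glass; origin under its centre. The lever's pin stands at x 0, y +135 mm; the plunger pushes along -y; the fence is at y -143 mm, 63 mm above the glass. Nothing on it is higher than 76 mm; the quarter that the lever sweeps (x below -40 mm, y above 0) is bare ply.
- shoe: The clamp's rubber-faced shoe on its sprung plunger, 40 mm wide, 18 mm high; origin at the middle of its face, which meets the wood.
- half_near_clamp: The half of the split wooden bootjack nearer the clamp, loose on two battens, 290 x 50 x 22 mm, 240 g; origin at its middle, 45 mm above the glass. The clamp slides it 2 to 4 mm.
- half_near_fence: The other half of the bootjack, lying against the fence, same size; origin at its middle. With the split closed the two origins are 50 mm apart.
- kit_box: Bystander, to be left alone: grey plastic shoe cleaning kit box with a sliding door, 130 x 210 x 72 mm; origin under its centre.
- key_cover: Bystander, to be left alone: black hard silicone key cover with a steel ring, 42 x 74 x 15 mm; origin under its centre.
- polish_tin: Bystander, to be left alone: red shoe polish tin, 80 mm across, 26 mm high; origin under its centre.
- shoe_brush: Bystander, to be left alone: dark wooden shoe brush, 55 x 165 x 46 mm; origin under its centre.
- glue_bottle: Bystander, to be left alone: white glue bottle with an orange cap, 56 mm across, 150 mm high; origin under its centre.
- cleat: Bystander, to be left alone: the bootjack's unscrewed wooden cross cleat, 34 x 100 x 24 mm; origin under its centre.
- screw_dish: Bystander, to be left alone: small white dish, 72 mm across, 22 mm high; origin under its centre.
Things that resemble listed ones, but are neither listed nor needed, are in the scene too. Of the things shaped like the handle, the silver one is meant.

How it is judged:
On the way, in this order (a step that is already met when the one before it is completed fails the run):
1. The umbrella handle is fully home on the lever bar (mouth within 8 mm of the collar) while the clamp is still open (shoe not on the wood) (distance between handle_mouth and lever_root below 0.008 m and contact force between shoe and half_near_clamp below 1 N), for 0.2 s.
2. With the handle still on the bar (mouth within 20 mm of the collar) the lever is thrown and the shoe presses the bootjack with more than 60 N (contact force between shoe and half_near_clamp above 60 N and distance between handle_mouth and lever_root below 0.02 m), for 0.2 s.
At the end, for the whole second after the job is handed in: The clamp stays locked over center by itself: shoe pressing the bootjack with over 60 N, split closed (halves' origins under 51.5 mm apart); umbrella handle off the bar (mouth over 70 mm from the collar), lying still and flat on the glass (origin and mouth below 16 mm) (contact force between shoe and half_near_clamp above 60 N and distance between half_near_clamp and half_near_fence below 0.0515 m and distance between handle_mouth and lever_root above 0.07 m and height (world z) of each of handle, handle_mouth below 0.016 m and linear speed of handle below 0.02 m/s); the robot touches nothing.
It fails at once if The handle and the lever bar bear on each other with more than 25 N (contact force between handle and lever_bar above 25 N).
It fails at once if A half of the bootjack is shifted by more than 15 mm (distance of any of half_near_clamp, half_near_fence from where it was at the start of the episode above 0.015 m).
It fails at once if A bystander is moved by more than 20 mm (distance of any of kit_box, key_cover, polish_tin, shoe_brush, glue_bottle, cleat, screw_dish from where it was at the start of the episode above 0.02 m).
It also fails if it takes over 72 s, if anything falls off the work surface, if the arm or the gripper's body presses on something with over 40 N, if the wrist force passes 120 N, or if a joint passes its speed limit or range.

## Robot

A 7-joint arm with a two-finger parallel gripper is mounted at the origin on the work surface. World frame = base frame: x ahead of the robot, y to its left, z up, the work surface at z = 0. Lengths are in m, angles in rad, forces in N, time in s.
With the tool pointing down it reaches from about 0.425 to 0.875 m from the base axis. Payload 4.7 kg.
Tool frame: the origin (TCP) lies at the very end of the fingers, on their centre line; the grasp point (between the pads) lies behind it (ctrl.tcp_to_grasp is the y of the grasp point in the tool frame, in m); y points along the fingers, x is the direction in which the jaws open and shut, and the axes are right-handed (so a half turn about y gives the same grasp; the last joint's range is limited). The gripper opens to 87 mm and grips with 3 to 60 N. Pads are 19 mm wide; open, the fingers measure 117 mm over their backs; the gripper's body (75 mm by 190 mm) begins 51 mm behind the grasp point.
Start: joints at [1.295, 0.321, -0.07, 1.45, 0.023, 1.371, -0.057], TCP at [0.186, -0.623, 0.223] pointing down, gripper open.
Joint ranges: [-2.86, 2.86], [-0.3, 2.09], [-1.38, 1.24], [0.06, 2.45], [-1.56, 4.7], [0.09, 2.05], [-2.69, 2.69]. Speed limits (rad/s): [2.57, 2.57, 3.14, 3.14, 3.14, 3.14, 3.14].

## Interface

Orientations are given as a rotation vector (axis times angle).
In Python, from bench import ctrl, get_image, workorder gives the robot as it stands.
- The arm moves only by the tool drive_tool, never from a script. Its argument "increments" is text: rows parted by semicolons, each of 5 numbers parted by spaces: the shift along the tool's x, y, z in mm, then the turn about the tool's y in degrees, then the closure in counts, from 0 (fully open) to 255 (shut). In form: tx ty tz yaw fingers; .... A call has 1 to 20 rows; each row shifts and turns the commanded pose from where the row before left it, along the tool's axes as they then stand; what a row does not reach is not made up. A row lasts 1/8 s, in which the tool goes at most 62.5 mm and 10.7 degrees, less where a joint would pass 70% of its speed; a pose out of reach is approached as far as the arm can. A call is refused whole if a number of a shift passes 62.5 or a number of a turn 10.7, either way. A call with a gripper value outside its range is refused whole. The fingers move at their own pace and stop on an object; "squeeze" is the grip in N (left out, the last holds). Time passes only in rows, so rows that do not move let the fingers close. It gives the time, the measured TCP pose, the force and the opening at its end, in the units of the state.
- ctrl.get_state(): the state, without advancing time (a new reading comes with each control period).
- get_image(name): name is "side" or "top" or "wrist"; returns a dict with "img" (420x560x3 uint8, red, green, blue), "mtx" (3x3 intrinsics, pixels), "camera_from_world" (4x4, takes a point from world to camera coordinates). Camera axes: x right, y up, looking along -z (the intrinsics and any distortion apply to the point x, -y, -z); pixel columns grow to the right and rows downward; lengths in m; the calibration is good to about 2 mm. A picture is of the moment at which its call begins. There is no depth.
- workorder.close_job(): hands the job in, once; it reports no verdict.
The state is a dict: "time": time; "joint_positions": joint angles; "qd": joint speeds; "joint_torque": joint torques, N m; "position": TCP position; "tool_rot": TCP orientation; "ft_force": force on the tool from outside, world axes, zero at the start; "torque": the same for the moment, N m; "grip_width": opening from 0.0 (shut) to 1.0 (fully open).
Only numpy, scipy, OpenCV 4.12 (cv2) and the standard library are available. Lean on these libraries where they do the work, as an engineer would, in place of code of your own. Each camera call takes 0.05 s, during which the arm holds its last target.

## Working session

There is one attempt and no reset: what is moved stays moved. The work goes in short steps, Python scripts to look and compute and a tool call to move; the robot and the scene stay as the last step left them, time stands still between calls to the robot, and variables do not carry over. Pictures are saved under pics/ and viewed, and the job is handed in when it is done.

Besides the shell and the picture viewer there is one more tool, called after "Call:" in YAML: its name, and indented under it one key for each argument. drive_tool: Moves the arm, as the interface text tells. Its arguments: {"type":"object","properties":{"increments":{"type":"string"},"squeeze":{"type":"number"}},"required":["increments"]}

```bash
ls; mkdir -p pics
python3 - <<'E'
from bench import ctrl,get_image
import cv2
for n in ["side","top","wrist"]:
    d=get_image(n); cv2.imwrite(f"pics/{n}0.png",d["img"][:,:,::-1])
    print(n,d["mtx"].tolist(),d["camera_from_world"].round(4).tolist(),[k for k in d])
print(ctrl.get_state(),ctrl.tcp_to_grasp)
E
```

```text
pics
side [[402.32034463440266, 0.0, 278.84552293188705], [0.0, 402.32034463440266, 214.79809904094182], [0.0, 0.0, 1.0]] [[-0.9251, -0.3794, 0.017, 0.4703], [0.297, -0.6949, 0.6549, -0.1764], [-0.2366, 0.6109, 0.7556, -1.1371], [0.0, 0.0, 0.0, 1.0]] ['img', 'mtx', 'camera_from_world']
top [[510.67765802044335, 0.0, 278.6351342157619], [0.0, 510.67765802044335, 204.949042940345], [0.0, 0.0, 1.0]] [[0.0049, -1.0, -0.0029, -0.0183], [0.9842, 0.0043, 0.177, -0.518], [-0.177, -0.0037, 0.9842, -1.7288], [0.0, 0.0, 0.0, 1.0]] ['img', 'mtx', 'camera_from_world']
wrist [[327.02643113276935, 0.0, 278.83829816176285], [0.0, 327.02643113276935, 209.40559491850533], [0.0, 0.0, 1.0]] [[0.2858, -0.9583, -0.002, -0.6483], [0.9219, 0.2755, -0.2725, 0.0333], [0.2617, 0.076, 0.9621, -0.3907], [0.0, 0.0, 0.0, 1.0]] ['img', 'mtx', 'camera_from_world']
{'time': 0.15, 'joint_positions': array([ 1.29508733,  0.32165039, -0.07007565,  1.45139639,  0.02260604,
        1.37079253, -0.05692854]), 'qd': array([ 0.00044952, -0.00210575,  0.00066097, -0.00366931, -0.00161011,
        0.00199393,  0.00074297]), 'joint_torque': array([ 1.43843540e-04, -4.91794574e+01, -4.04535122e-01, -3.12875605e+01,
       -6.39269943e-02,  4.04875679e-02,  8.62331194e-05]), 'position': array([ 0.18557892, -0.62251005,  0.2217134 ]), 'tool_rot': array([-1.33164908,  0.9940153 , -0.99197947]), 'ft_force': array([ 0.05585374, -0.81091214,  0.76379975]), 'torque': array([0.00997935, 0.04028922, 0.00934613]), 'grip_width': 0.9963160452887672} -0.0187
```

View pics/side0.png

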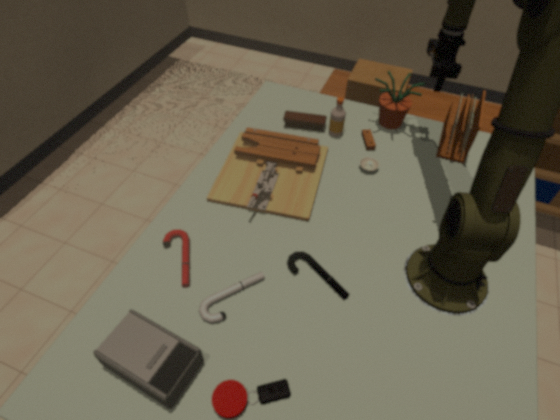

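View pics/top0.png

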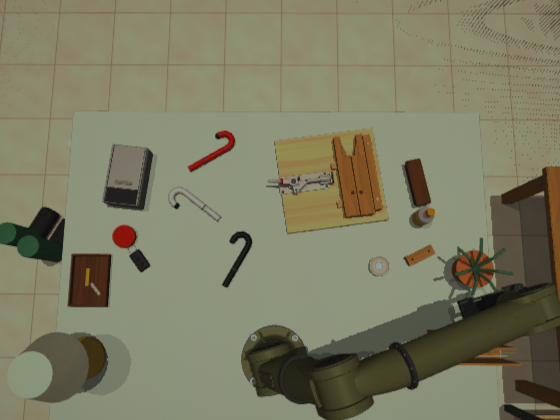

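View pics/wrist0.png

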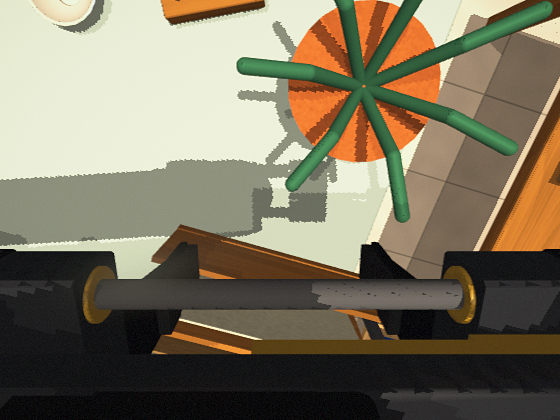

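```bash
cat > h.py <<'E'
import numpy as np,cv2
from bench import ctrl,get_image
from scipy.spatial.transform import Rotation as R
def ray(d,u,v):
    K=d["mtx"];T=d["camera_from_world"]
    r=np.array([(u-K[0,2])/K[0,0],-(v-K[1,2])/K[1,1],-1.0])
    return -T[:3,:3].T@T[:3,3], T[:3,:3].T@r
def onz(d,u,v,z):
    o,r=ray(d,u,v); return o+r*(z-o[2])/r[2]
def pix(d,p):
    c=d["camera_from_world"]@np.append(p,1.0)
    return d["mtx"][0,0]*c[0]/-c[2]+d["mtx"][0,2], d["mtx"][1,1]*-c[1]/-c[2]+d["mtx"][1,2]
def crop(d,n,x0,y0,x1,y1,f):
    cv2.imwrite(f"pics/{n}.png",cv2.resize(d["img"][y0:y1,x0:x1,::-1],None,fx=f,fy=f,interpolation=cv2.INTER_CUBIC))
E
python3 - <<'E'
from h import *
d=get_image("top"); crop(d,"t_handles",150,120,260,300,4 if 0 else 3.3); crop(d,"t_clamp",260,120,400,240,5)
s=get_image("side"); crop(s,"s_clamp",200,120,340,225,5); crop(s,"s_handle",190,240,290,340,5)
E
```

```text
(no output)
```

View pics/t_handles.png

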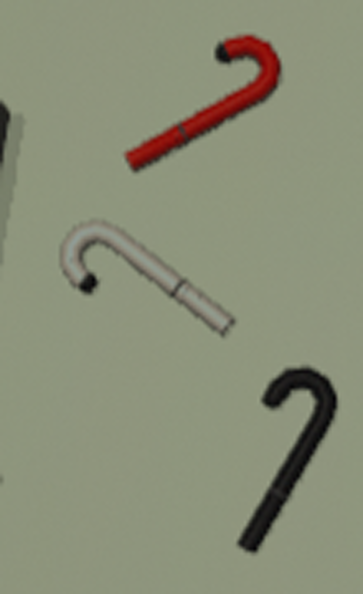

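View pics/t_clamp.png

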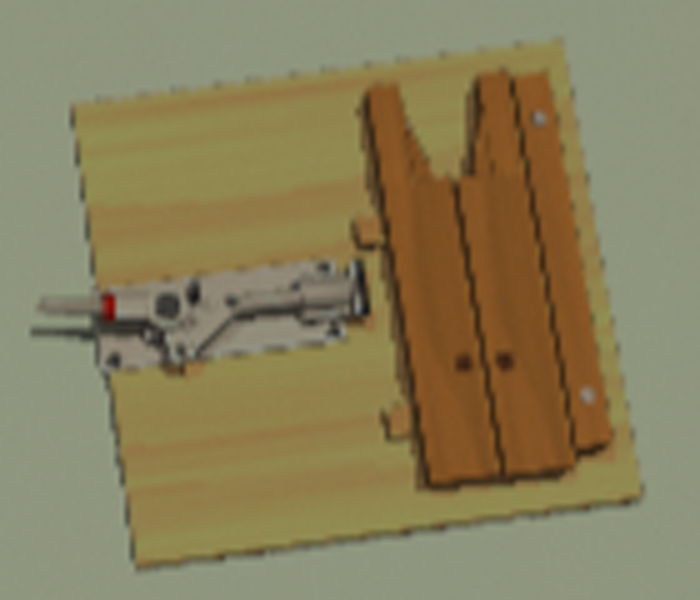

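View pics/s_clamp.png

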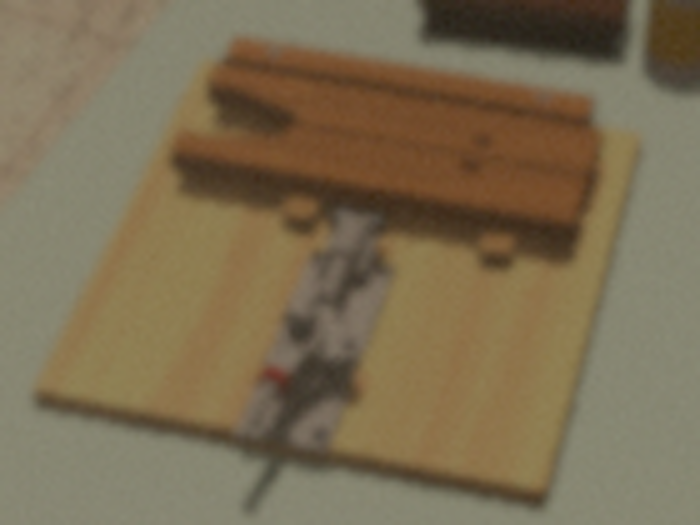

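View pics/s_handle.png

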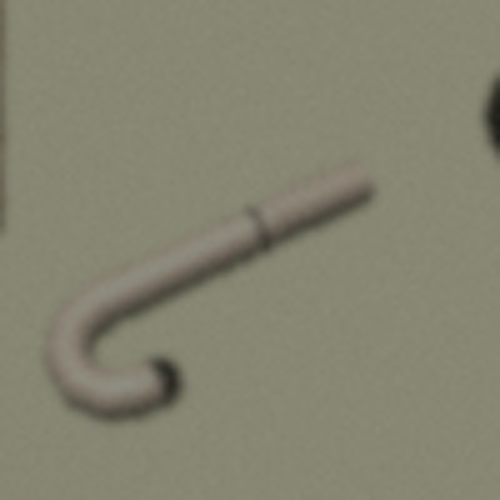

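Run:
```python
from h import *
d=get_image("top"); im=d["img"].astype(int)
# handle: bright, low saturation vs greenish glass
bg=np.median(im[180:230,160:235].reshape(-1,3),axis=0); print(bg)
dev=np.abs(im-bg).sum(2)
m=np.zeros(dev.shape,np.uint8); m[180:228,160:228]=(dev[180:228,160:228]>28)
n,l,st,ce=cv2.connectedComponentsWithStats(m); k=1+np.argmax(st[1:,4]); print(st[k])
ys,xs=np.where(l==k)
P=np.array([onz(d,x,y,.011)[:2] for x,y in zip(xs,ys)])
mouth=onz(d,219.5,218.5,.011)[:2]; print("mouth0",mouth)
# fit the straight part: within 0.13 of the mouth
sel=np.linalg.norm(P-mouth,axis=1)<.13
vx,vy,x0,y0=cv2.fitLine(P[sel].astype(np.float32),cv2.DIST_HUBER,0,1e-4,1e-4).ravel()
dr=np.array([vx,vy]); c=np.array([x0,y0])
if (c-mouth)@dr<0: dr=-dr
t=(P-c)@dr; w=(P-c)@np.array([-dr[1],dr[0]])
print("dir",dr,np.degrees(np.arctan2(dr[1],dr[0])),"t range",t.min(),t.max(),"w",w.min(),w.max(), "tube w",w[sel].min(),w[sel].max())
M=c+dr*t.min(); print("mouth",M,"origin",M+dr*.095, "from crook",c+dr*(t.max()-.105))
im2=d["img"]
# clamp: red collar, bar
hsv=cv2.cvtColor(im2,cv2.COLOR_RGB2HSV)
r=np.zeros(m.shape,bool); r[165:200,268:300]=True
red=r&((hsv[...,0]<10)|(hsv[...,0]>170))&(hsv[...,1]>150)
ys,xs=np.where(red);print("red",xs.min(),xs.max(),ys.min(),ys.max(),xs.mean(),ys.mean())
print(onz(d,xs.mean(),ys.mean(),.064), "pin",onz(d,293.6,181,.064))
for y in range(172,190): print(y,[tuple(im2[y,x]) [0] for x in range(262,302)])
# board corners from crop
B=[onz(d,260+a/5,120+b/5,.018)[:2] for a,b in[(72,104),(562,42),(641,497),(137,567)]]
print(np.array(B), np.mean(B,0)); e=B[0]-B[1]; print(np.degrees(np.arctan2(e[1],e[0])));e=B[0]-B[3]; print(np.degrees(np.arctan2(e[1],e[0])))
```

```text
[143. 150. 125.]
[168 186  54  37 412]
mouth0 [0.47488302 0.19272913]
dir [0.6052399 0.7960431] 52.753887 t range -0.06042335312867069 0.1481541726689939 w -0.017655894369164597 0.0651812791500437 tube w -0.017467157419879042 0.010941338981695196
mouth [0.46821819 0.19254918] origin [0.52571598 0.26817328] from crook [0.53090744 0.27500136]
red 281 282 179 183 281.5 181.0
[ 0.59934063 -0.02550563  0.064     ] pin [ 0.59951973 -0.06748277  0.064     ]
172 [np.uint8(144), np.uint8(143), np.uint8(142), np.uint8(143), np.uint8(144), np.uint8(144), np.uint8(143), np.uint8(143), np.uint8(143), np.uint8(142), np.uint8(142), np.uint8(143), np.uint8(144), np.uint8(143), np.uint8(144), np.uint8(144), np.uint8(88), np.uint8(139), np.uint8(146), np.uint8(145), np.uint8(145), np.uint8(145), np.uint8(146), np.uint8(145), np.uint8(146), np.uint8(146), np.uint8(145), np.uint8(145), np.uint8(146), np.uint8(146), np.uint8(145), np.uint8(145), np.uint8(146), np.uint8(145), np.uint8(145), np.uint8(146), np.uint8(146), np.uint8(145), np.uint8(145), np.uint8(146)]
173 [np.uint8(143), np.uint8(143), np.uin
[... 9625 characters left out ...]
int8(143), np.uint8(143), np.uint8(143), np.uint8(143), np.uint8(143), np.uint8(144), np.uint8(143), np.uint8(143), np.uint8(143), np.uint8(143), np.uint8(142), np.uint8(87), np.uint8(139), np.uint8(144), np.uint8(146), np.uint8(144), np.uint8(145), np.uint8(145), np.uint8(146), np.uint8(146), np.uint8(146), np.uint8(122), np.uint8(118), np.uint8(79), np.uint8(69), np.uint8(80), np.uint8(139), np.uint8(95), np.uint8(83), np.uint8(129), np.uint8(129), np.uint8(111), np.uint8(70), np.uint8(102)]
[[ 7.58603716e-01  6.54975073e-04]
 [ 8.06795955e-01 -3.54566779e-01]
 [ 4.73280891e-01 -4.00823037e-01]
 [ 4.22205160e-01 -4.69534386e-02]] [ 0.61522143 -0.20042207]
97.72603520780649
8.05522336400365
```

```bash
cat >> h.py <<'E'
def plan(target,head,s=None):
    """mm along tool axes now to TCP target; head: tool-x heading deg wanted (mod 180)"""
    s=s or ctrl.get_state(); Rm=R.from_rotvec(s["tool_rot"]).as_matrix()
    dl=Rm.T@(np.array(target)-s["position"])*1000
    h=np.degrees(np.arctan2(Rm[1,0],Rm[0,0]))
    dy=-((head-h+90)%180-90)   # tool y points down
    print("t",round(s["time"],2),"pos",s["position"].round(4),"tool x head",round(h,2),"ydown",Rm[:,1].round(3),"shift mm",dl.round(1),"yaw",round(dy,1),"q7",s["joint_positions"].round(2),"w",round(s["grip_width"],3),"F",s["ft_force"].round(1))
E
python3 - <<'E'
from h import *
plan([.52,.02,.3],-38+0)
plan([.528,.272,.2],-38+0)
d=get_image("wrist");s=ctrl.get_state()
T=d["camera_from_world"];o=-T[:3,:3].T@T[:3,3];Rm=R.from_rotvec(s["tool_rot"]).as_matrix()
print("cam in tool",Rm.T@(o-s["position"]),"look",Rm.T@(-T[2,:3]), Rm)
E
```

```text
t 0.3 pos [ 0.1857 -0.6228  0.2222] tool x head -73.39 ydown [-0.     0.001 -1.   ] shift mm [-520.4  -77.5  504.1] yaw -35.4 q7 [ 1.3   0.32 -0.07  1.45  0.02  1.37 -0.06] w 0.997 F [-0.7  0.6  0.4]
t 0.3 pos [ 0.1857 -0.6228  0.2222] tool x head -73.39 ydown [-0.     0.001 -1.   ] shift mm [-759.6   22.6  583.8] yaw -35.4 q7 [ 1.3   0.32 -0.07  1.45  0.02  1.37 -0.06] w 0.997 F [-0.7  0.6  0.4]
cam in tool [-0.00074902 -0.16200757  0.07451366] look [-4.94033826e-04  9.62173960e-01 -2.72435362e-01] [[ 2.85790946e-01 -1.59675554e-04  9.58291975e-01]
 [-9.58291918e-01  3.34792282e-04  2.85790985e-01]
 [-3.66462591e-04 -9.99999931e-01 -5.73351894e-05]]
```

Call:
drive_tool:
  increments: "0 -50 0 0 0; -20 -40 20 0 0; -43 0 42 0 0; -43 0 42 0 0; -43 0 42 0 0; -43 0 42 0 0; -43 0 42 0 0; -43 0 42 0 0; -43 0 42 0 0; -43 0 42 0 0; -43 0 42 0 0; -43 0 42 0 0; -40 0 34 0 0; 0 0 0 0 0; 0 0 0 0 0"

```text
time: 2.22
position: [0.4997, -0.0187, 0.3124]
tool_rot: [-1.333, 0.993, -0.994]
ft_force: [-0.0, -0.9, -0.5]
grip_width: 1.003
```

Run:
```python
from h import *
plan([.528,.272,.1],-38)
d=get_image("wrist"); cv2.imwrite("pics/w1.png",d["img"][:,:,::-1]); np.savez("w1",**d)
```

```text
t 2.23 pos [ 0.4997 -0.0187  0.3124] tool x head -73.42 ydown [-0.    -0.001 -1.   ] shift mm [-270.6  212.2  110.2] yaw -35.4 q7 [ 0.72 -0.01 -0.72  1.65 -0.    1.5  -1.29] w 1.003 F [-0.  -0.9 -0.5]
```

View pics/w1.png

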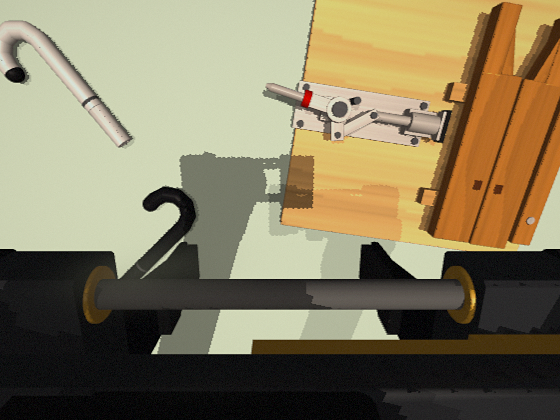

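Run:
```python
from h import *
d=dict(np.load("w1.npz"))
crop(d,"w1c",250,70,380,140,6); crop(d,"w1h",0,0,150,160,4)
t=np.array
im=d["img"].astype(int)
bg=np.median(im[60:170,140:250].reshape(-1,3),axis=0);print(bg)
```

```text
[208. 214. 182.]
```

View pics/w1c.png

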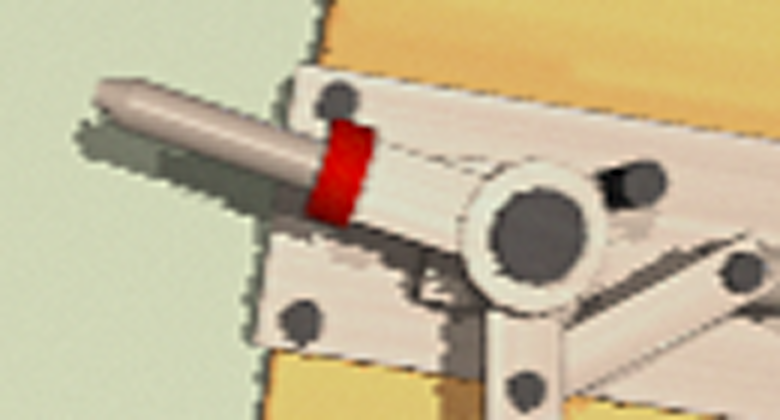

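View pics/w1h.png

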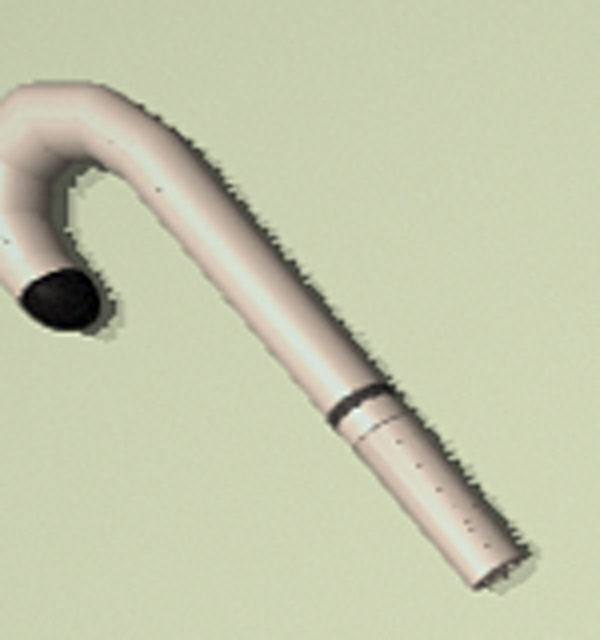

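Run:
```python
from h import *
d=dict(np.load("w1.npz"))
g=lambda n,a,b,z: onz(d,a,b,z)
f=lambda a,b:(250+(a+.5)/6-.5,70+(b+.5)/6-.5)
tip=g(0,*f(100,93),.064); root=g(0,*f(321,166),.064)
v=root-tip; print("tip",tip,"root",root,"len",np.linalg.norm(v),"bar head",np.degrees(np.arctan2(-v[1],-v[0])))
print("pin from line", root+v/np.linalg.norm(v)*.045, "pin img", g(0,*f(538,236),.07))
q=lambda a,b:((a+.5)/4-.5,(b+.5)/4-.5)
im=d["img"].astype(int); hsv=cv2.cvtColor(d["img"],cv2.COLOR_RGB2HSV)
# bright pinkish tube: R>=G
m=((im[...,0]-im[...,1])>3)&(im.sum(2)>200); m[:, 170:]=False; m[160:]=False
n,l,st,ce=cv2.connectedComponentsWithStats(m.astype(np.uint8)); k=1+np.argmax(st[1:,4])
cv2.imwrite("pics/m.png",cv2.resize(((l==k)*255).astype(np.uint8)[:160,:160],None,fx=4,fy=4))
M=g(0,*q(500,569),.011); band=g(0,*q(361,402),.011); far=g(0,*q(224,222),.011)
for p in (band,far): w=p-M; print(p,np.linalg.norm(w),np.degrees(np.arctan2(w[1],w[0])))
w=(far-M)[:2]; w/=np.linalg.norm(w); print("mouth",M,"origin",M[:2]+.095*w)
ys,xs=np.where(l==k); P=np.array([g(0,x,y,.011)[:2] for x,y in zip(xs,ys)])
t=(P-M[:2])@w; s=(P-M[:2])@np.array([-w[1],w[0]])
for a in np.arange(0,.15,.01):
    j=(t>a)&(t<a+.01)&(abs(s)<.02); print(round(a,2),s[j].min().round(4),s[j].max().round(4),s[j].mean().round(4))
```

```text
tip [0.60101085 0.02767764 0.064     ] root [ 0.60046491 -0.01803567  0.064     ] len 0.04571657437565448 bar head 89.31576639504586
pin from line [ 0.59992752 -0.06303247  0.064     ] pin img [ 0.59979447 -0.06270151  0.07      ]
[0.518889   0.25298432 0.011     ] 0.06792327975263242 52.29191518375729
[0.56187948 0.30306515 0.011     ] 0.13388139642319222 50.845259240655224
mouth [0.4773445  0.19924769 0.011     ] origin [0.53732911 0.27291482]Traceback (most recent call last):
  File "<stdin>", line 20, in <module>
    return umr_minimum(a, axis, None, out, keepdims, initial, where)
ValueError: zero-size array to reduction operation minimum which has no identity
```

View pics/m.png

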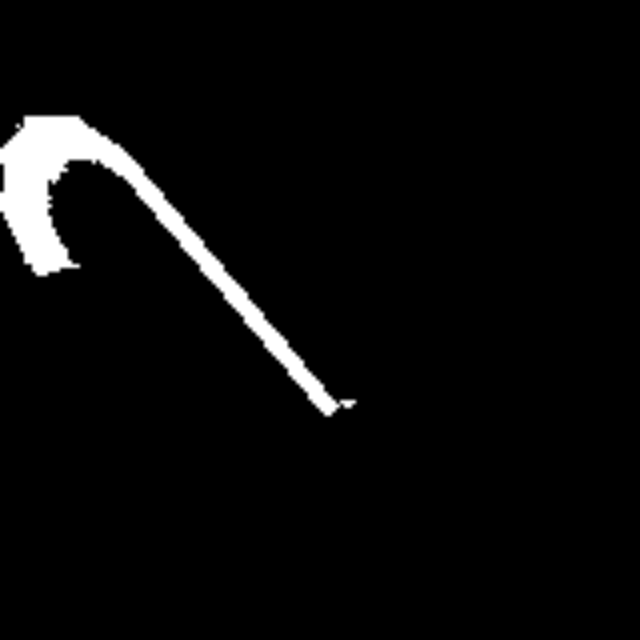

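Call:
drive_tool:
  increments: "-45 5 20 0 0; -45 20 20 0 0; -45 20 20 0 0; -45 25 20 0 0; -45 25 20 0 0; -45 25 17 0 0; 0 20 0 -8.9 0; 0 0 0 -8.9 0; 0 0 0 -8.9 0; 0 0 0 -8.9 0; 0 0 0 0 0"

```text
time: 3.65
position: [0.5357, 0.2721, 0.172]
tool_rot: [-1.509, 0.52, -0.52]
ft_force: [-0.4, 0.3, -0.2]
grip_width: 1.001
```

Run:
```python
from h import *
plan([.536,.272,.1],-38)
d=get_image("wrist"); cv2.imwrite("pics/w2.png",d["img"][:,:,::-1]); np.savez("w2",**d)
```

```text
t 3.65 pos [0.5357 0.2721 0.172 ] tool x head -38.07 ydown [-0.001 -0.001 -1.   ] shift mm [ 0.3 72.   0.2] yaw -0.1 q7 [ 0.3   0.42 -1.03  1.62  0.37  1.31 -1.45] w 1.001 F [-0.4  0.3 -0.2]
```

View pics/w2.png

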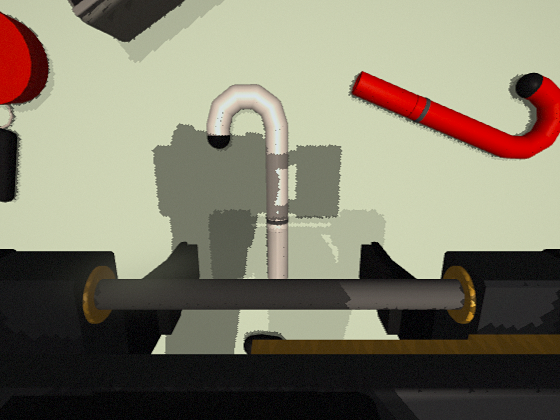

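Run:
```python
from h import *
d=dict(np.load("w2.npz")); im=d["img"].astype(int)
s=ctrl.get_state(); Rm=R.from_rotvec(s["tool_rot"]).as_matrix()
crop(d,"w2c",200,75,320,285,2.8)
tl=lambda u,v:(Rm.T@(onz(d,u,v,.011)-s["position"])*1000).round(1)
for v in (140,160,180,200,215,230,245,260,275):
    print(v,[int(a) for a in im[v,262:294,0]])
for u,v in ((278,270),(278,240),(278,220),(277.5,160),(240,84.5)): print(u,v,tl(u,v))
```

```text
140 [116, 113, 117, 117, 139, 160, 178, 194, 205, 214, 218, 220, 219, 219, 219, 219, 219, 219, 221, 219, 216, 206, 195, 182, 160, 136, 190, 208, 205, 206, 208, 207]
160 [116, 117, 120, 107, 103, 105, 114, 120, 123, 125, 130, 132, 132, 136, 138, 141, 132, 130, 131, 124, 120, 119, 112, 107, 102, 86, 107, 120, 117, 117, 117, 117]
180 [116, 115, 118, 109, 98, 103, 112, 118, 122, 127, 129, 131, 131, 135, 136, 137, 129, 202, 227, 221, 218, 208, 197, 183, 162, 136, 190, 209, 207, 207, 207, 207]
200 [117, 116, 115, 119, 105, 102, 109, 116, 123, 124, 128, 128, 138, 137, 202, 224, 220, 218, 220, 222, 220, 207, 198, 184, 167, 129, 110, 113, 112, 112, 109, 112]
215 [206, 209, 213, 146, 82, 96, 105, 115, 120, 126, 130, 130, 129, 133, 135, 135, 134, 128, 128, 130, 123, 117, 114, 110, 98, 106, 189, 209, 208, 208, 210, 188]
230 [179, 175, 178, 180, 124, 88, 124, 148, 160, 174, 183, 185, 195, 197, 206, 220, 215, 208, 205, 199, 188, 182, 173, 166, 147, 127, 163, 178, 178, 178, 178, 178]
245 [178, 176, 178, 128, 85, 77, 115, 137, 152, 159, 171, 177, 183, 185, 196, 205, 203, 197, 194, 194, 191, 185, 172, 163, 154, 127, 164, 179, 177, 178, 180, 178]
260 [175, 176, 177, 181, 182, 123, 111, 138, 153, 161, 173, 181, 187, 187, 199, 207, 203, 200, 197, 194, 188, 181, 173, 161, 145, 120, 161, 179, 177, 178, 178, 177]
275 [178, 178, 178, 177, 179, 146, 122, 138, 153, 163, 175, 184, 188, 189, 199, 207, 204, 197, 196, 190, 188, 128, 142, 154, 143, 113, 161, 178, 177, 176, 177, 179]
278 270 [ -1.3 161.2 -85. ]
278 240 [ -1.3 161.2 -50.3]
278 220 [ -1.3 161.1 -28.1]
277.5 160 [ -1.8 161.1  33.9]
240 84.5 [-36.5 161.  103.5]
```

View pics/w2c.png

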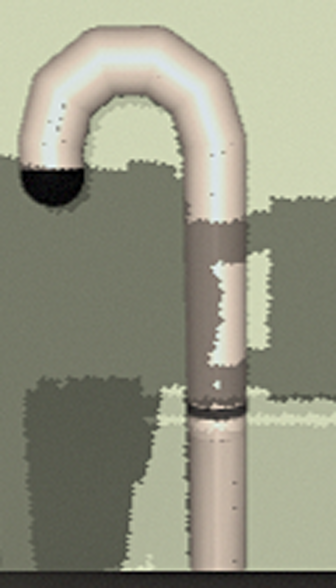

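Call:
drive_tool:
  increments: "-1.5 40 -1 0 0; 0 40 0 0 0; 0 40 0 0 60; 0 35 0 0 100; 0 13 0 0 120; 0 0 0 0 120; 0 0 0 0 255; 0 0 0 0 255; 0 0 0 0 255; 0 0 0 0 255"
  squeeze: 35

```text
time: 4.95
position: [0.5336, 0.2744, 0.0052]
tool_rot: [-1.508, 0.516, -0.517]
ft_force: [0.5, -0.7, 3.5]
grip_width: 0.24
```

Run:
```python
from h import *
plan([.600,.2,.1],0)
d=get_image("wrist"); cv2.imwrite("pics/w3.png",d["img"][:,:,::-1])
d=get_image("side"); crop(d,"s3",180,220,300,340,5)
```

```text
t 4.95 pos [0.5336 0.2744 0.0052] tool x head -37.81 ydown [ 0.001 -0.    -1.   ] shift mm [ 98.1 -94.7 -18.1] yaw -37.8 q7 [ 0.2   0.6  -0.91  1.77  0.54  1.04 -1.57] w 0.24 F [ 0.5 -0.7  3.5]
```

View pics/w3.png

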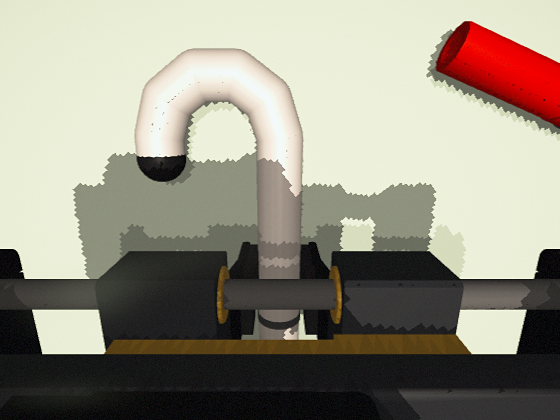

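Call:
drive_tool:
  increments: "0 -5 0 0 255; 0 -15 0 0 255; 0 -33 0 0 255; 0 0 0 -9.5 255; 0 0 0 -9.5 255; 0 0 0 -9.5 255; 0 0 0 -8.7 255; 17 0 -32 0 255; 17 0 -32 0 255; 17 0 -32 0 255; 17 0 -30 0 255; 0 0 0 0 255; 0 0 0 0 255"

```text
time: 6.68
position: [0.5994, 0.1485, 0.058]
tool_rot: [-1.57, 0.008, -0.008]
ft_force: [-0.7, 0.6, -1.6]
grip_width: 0.241
```

Run:
```python
from h import *
plan([.6025,.145,.0582],-.7)
d=get_image("wrist"); cv2.imwrite("pics/w4.png",d["img"][:,:,::-1])
d=get_image("side"); crop(d,"s4",180,150,330,290,5); np.savez("s4",**d)
d=get_image("top"); crop(d,"t4",200,140,320,220,6); np.savez("t4",**d)
```

```text
t 6.67 pos [0.5994 0.1485 0.058 ] tool x head -0.58 ydown [-0.     0.001 -1.   ] shift mm [ 3.1 -0.2 -3.4] yaw 0.1 q7 [ 0.52  0.63 -1.06  1.69  0.59  1.18 -0.71] w 0.241 F [-0.7  0.6 -1.6]
```

View pics/s4.png

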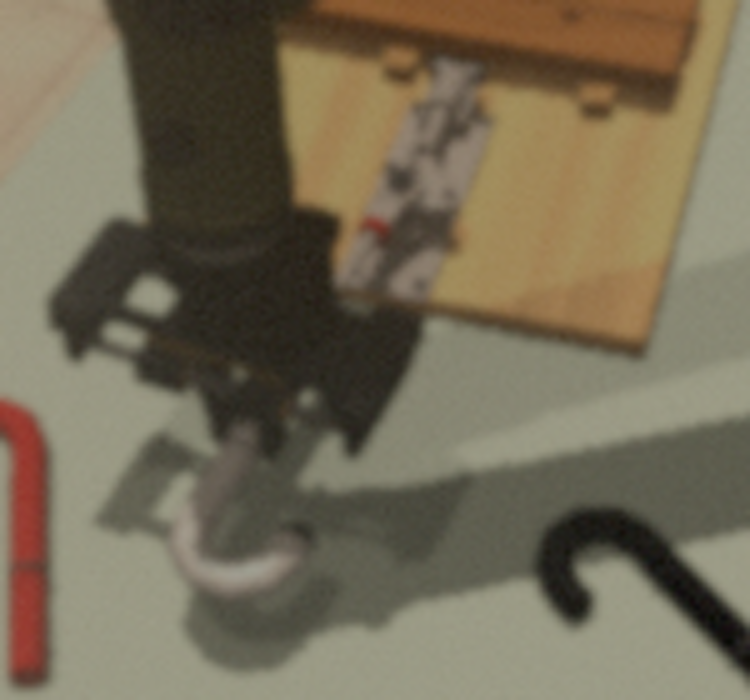

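View pics/t4.png

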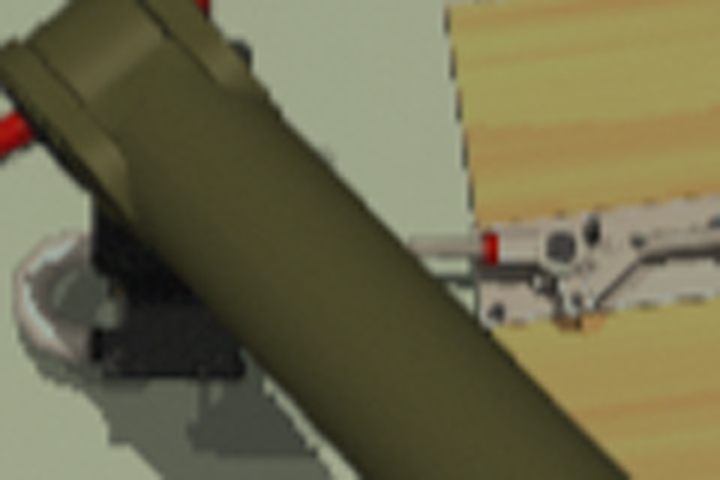

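View pics/w4.png

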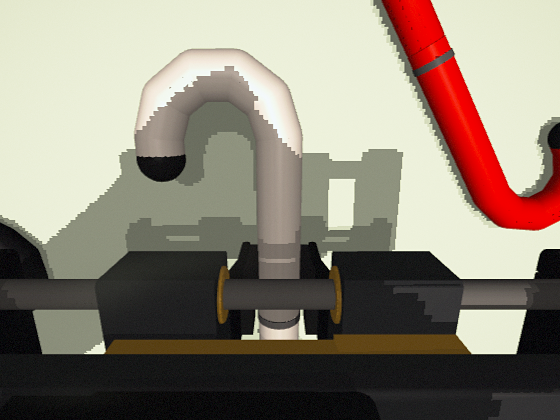

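Call:
drive_tool:
  increments: "2.5 0 -10 0.1 255; 0 0 -10 0 255; 0 0 -3 0 255; 0 0 -3 0 255; 0 0 -3 0 255; 0 0 0 0 255"

```text
time: 7.58
position: [0.6019, 0.1185, 0.0575]
tool_rot: [-1.571, 0.01, -0.01]
ft_force: [-0.1, 0.7, -2.1]
grip_width: 0.244
```

Run:
```python
from h import *
plan([.6015,.12,.0582],-.7); print(ctrl.get_state()["torque"])
d=get_image("wrist"); cv2.imwrite("pics/w5.png",d["img"][:,:,::-1])
d=get_image("top"); crop(d,"t5",200,140,320,220,6); np.savez("t4",**d)
```

```text
t 7.58 pos [0.6019 0.1185 0.0575] tool x head -0.71 ydown [-0. -0. -1.] shift mm [-0.4 -0.7  1.5] yaw -0.0 q7 [ 0.57  0.63 -1.07  1.7   0.59  1.18 -0.67] w 0.244 F [-0.1  0.7 -2.1]
[-0.04139905 -0.15767943  0.01382406]
```

View pics/t5.png

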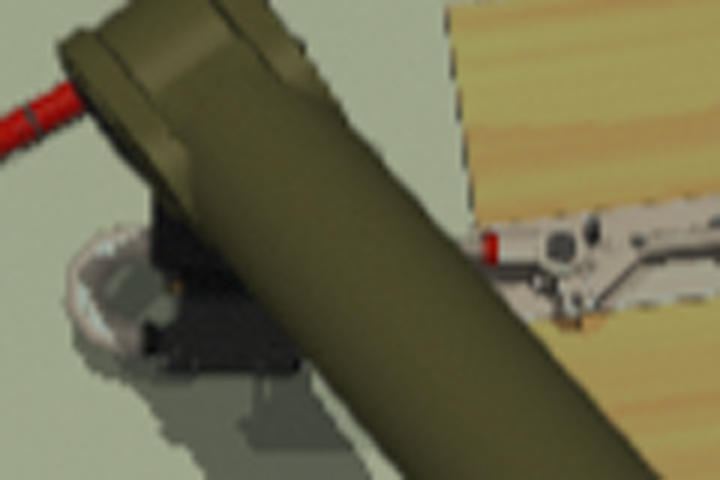

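Call:
drive_tool:
  increments: "0 -0.5 -3 0 255; 0 0 -3 0 255; 0 0 -3 0 255; 0 0 0 0 255"

```text
time: 8.18
position: [0.6019, 0.1091, 0.058]
tool_rot: [-1.571, 0.01, -0.01]
ft_force: [-0.5, -0.3, -1.1]
grip_width: 0.242
```

Run:
```python
from h import *
plan([.6015,.077,.0582],-.7); print(ctrl.get_state()["torque"])
```

```text
t 8.18 pos [0.6019 0.1091 0.058 ] tool x head -0.73 ydown [-0. -0. -1.] shift mm [  0.   -0.2 -32.1] yaw -0.0 q7 [ 0.59  0.62 -1.07  1.7   0.59  1.18 -0.65] w 0.242 F [-0.5 -0.3 -1.1]
[-0.0751436  -0.09475804  0.0281087 ]
```

Call:
drive_tool:
  increments: "0 0 -4 0 255; 0 0 -4 0 255; 0 0 -4 0 255; 0 0 -4 0 255; 0 0 0 0 255"

```text
time: 8.8
position: [0.6017, 0.093, 0.058]
tool_rot: [-1.571, 0.01, -0.01]
ft_force: [0.1, -0.6, -2.1]
grip_width: 0.239
```

Run:
```python
from h import *
plan([.601,.077,.0582],-.7); print(ctrl.get_state()["torque"])
```

```text
t 8.8 pos [0.6017 0.093  0.058 ] tool x head -0.74 ydown [-0. -0. -1.] shift mm [ -0.5  -0.2 -16. ] yaw -0.0 q7 [ 0.62  0.62 -1.07  1.71  0.58  1.17 -0.62] w 0.239 F [ 0.1 -0.6 -2.1]
[ 0.00134143 -0.12208985 -0.01115836]
```

Call:
drive_tool:
  increments: "0 0 -4 0 255; 0 0 -4 0 255; 0 0 -3 0 255; 0 0 -1.5 0 255; 0 0 0 0 255"

```text
time: 9.43
position: [0.6015, 0.081, 0.058]
tool_rot: [-1.571, 0.01, -0.01]
ft_force: [-0.5, -0.2, -2.0]
grip_width: 0.244
```

Call:
drive_tool:
  increments: "0 0 -1 0 255; 0 0 -1 0 255"

```text
time: 9.68
position: [0.6015, 0.0793, 0.058]
tool_rot: [-1.571, 0.009, -0.009]
ft_force: [-0.4, 0.2, -1.5]
grip_width: 0.239
```

Call:
drive_tool:
  increments: "0 0 -1 0 255; 0 0 0 0 255"

```text
time: 9.93
position: [0.6015, 0.078, 0.058]
tool_rot: [-1.571, 0.01, -0.01]
ft_force: [0.9, -0.3, -1.2]
grip_width: 0.243
```

Call:
drive_tool:
  increments: "0 0 -1 0 255; 0 0 0 0 255"

```text
time: 10.18
position: [0.6015, 0.077, 0.058]
tool_rot: [-1.571, 0.01, -0.01]
ft_force: [-0.1, -0.2, -1.1]
grip_width: 0.244
```

Call:
drive_tool:
  increments: "0 0 -1 0 255; 0 0 0 0 255"

```text
time: 10.42
position: [0.6014, 0.0769, 0.0581]
tool_rot: [-1.57, 0.009, -0.009]
ft_force: [-1.0, 1.7, -0.8]
grip_width: 0.242
```

Call:
drive_tool:
  increments: "0 0 -1 0 255; 0 0 0 0 255"

```text
time: 10.68
position: [0.6014, 0.0768, 0.0582]
tool_rot: [-1.569, 0.008, -0.009]
ft_force: [0.2, 6.0, -2.1]
grip_width: 0.243
```

Call:
drive_tool:
  increments: "0 0 2 0 255; 0 0 0 0 255; -3.7 0 0 -1.5 255; -7.4 0 -0.2 -3 255; -7.4 0 -0.2 -3 255; 0 0 0 0 255"

```text
time: 11.42
position: [0.5823, 0.0758, 0.0579]
tool_rot: [-1.57, -0.093, 0.094]
ft_force: [-0.7, 2.3, -1.2]
grip_width: 0.244
```

```bash
cat >> h.py <<'E'
def sw(pin=(.600,-.0631)):
    s=ctrl.get_state(); p=s["position"][:2]-np.array(pin); H=np.arctan2(p[1],p[0]); u=np.array([np.cos(H),np.sin(H)]); t=np.array([-u[1],u[0]])
    Rm=R.from_rotvec(s["tool_rot"]).as_matrix(); h=np.degrees(np.arctan2(Rm[1,0],Rm[0,0]))
    f=s["ft_force"][:2]
    print("t %.2f H %.2f toolH %.2f r %.1fmm z %.4f Ft %.1f Fr %.1f Fz %.1f Mz %.2f"%(s["time"],np.degrees(H),h+90,1000*np.linalg.norm(p),s["position"][2],f@t,f@u,s["ft_force"][2],s["torque"][2]),"w %.3f"%s["grip_width"],s["joint_positions"].round(2))
E
python3 -c "
from h import *
sw()"
```

```text
t 11.43 H 97.26 toolH 96.80 r 140.0mm z 0.0579 Ft 0.4 Fr 2.4 Fz -1.2 Mz -0.07 w 0.244 [ 0.7   0.6  -1.12  1.76  0.58  1.16 -0.48]
```

Call:
drive_tool:
  increments: "-7.4 0 0.8 -3.2 255; -7.4 0 -0.2 -3.2 255; -7.4 0 -0.2 -3 255; -7.4 0 -0.2 -3 255; -7.4 0 -0.2 -3 255; 0 0 0 0 255"

```text
time: 12.18
position: [0.5469, 0.0666, 0.0578]
tool_rot: [-1.551, -0.302, 0.303]
ft_force: [0.3, 0.3, -2.2]
grip_width: 0.24
```

```bash
python3 -c "
from h import *
sw()"
```

```text
t 12.18 H 112.24 toolH 112.09 r 140.2mm z 0.0578 Ft -0.4 Fr 0.1 Fz -2.2 Mz -0.02 w 0.240 [ 0.81  0.57 -1.22  1.85  0.59  1.15 -0.23]
```

Call:
drive_tool:
  increments: "-7.4 0 -0.2 -3 255; -7.4 0 -0.2 -3 255; -7.4 0 -0.2 -3 255; 0 0 0 0 255"

```text
time: 12.68
position: [0.5275, 0.0569, 0.0579]
tool_rot: [-1.53, -0.424, 0.425]
ft_force: [-0.5, 0.1, -1.4]
grip_width: 0.239
```

```bash
python3 -c "
from h import *
sw(); print([a for a in dir(ctrl) if a[0]!='_'])"
```

```text
t 12.68 H 121.13 toolH 121.05 r 140.2mm z 0.0579 Ft 0.3 Fr 0.3 Fz -1.4 Mz 0.04 w 0.239 [ 0.89  0.56 -1.28  1.9   0.6   1.14 -0.07]
['MotionError', 'get_state', 'tcp_to_grasp']
```

Call:
drive_tool:
  increments: "-7.4 0 -0.2 -3 255; -7.4 0 -0.2 -3 255; -5 0 -0.1 -2 255; 0 0 0 0 255"

```text
time: 13.18
position: [0.5116, 0.0461, 0.0581]
tool_rot: [-1.505, -0.534, 0.534]
ft_force: [0.5, 0.3, -1.6]
grip_width: 0.24
```

```bash
python3 -c "
from h import *
sw()
d=get_image('top'); crop(d,'t6',230,130,400,240,4.5)
d=get_image('side'); crop(d,'s6',180,120,340,240,4.5)"
```

```text
t 13.18 H 129.01 toolH 129.07 r 140.5mm z 0.0581 Ft -0.6 Fr -0.0 Fz -1.6 Mz -0.01 w 0.240 [ 0.96  0.54 -1.32  1.94  0.58  1.13  0.09]
```

View pics/t6.png

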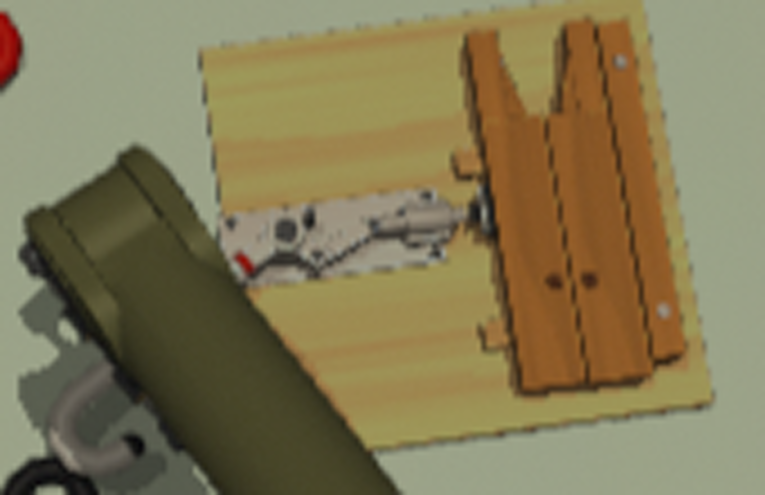

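View pics/s6.png

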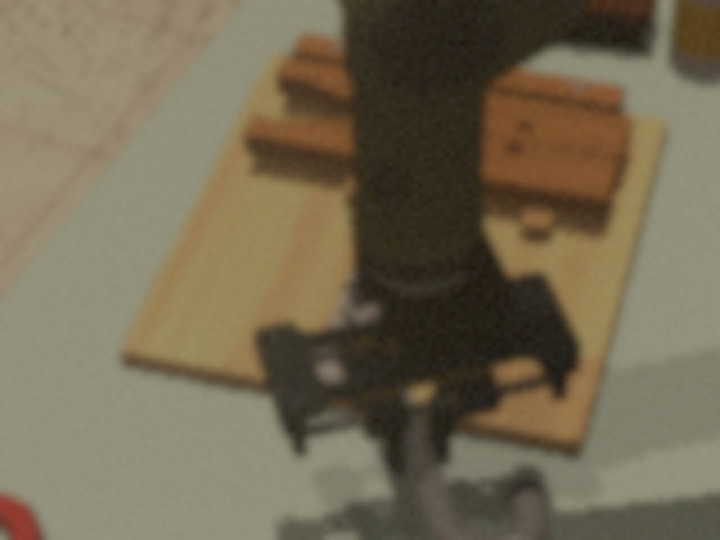

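Call:
drive_tool:
  increments: "-4.9 0 -0.1 -2 255; -4.9 0 -0.1 -2 255; 0 0 0 0 255"

```text
time: 13.65
position: [0.5042, 0.0401, 0.0582]
tool_rot: [-1.49, -0.589, 0.588]
ft_force: [0.0, 0.7, -1.4]
grip_width: 0.24
```

```bash
python3 -c "
from h import *
sw();print(ctrl.get_state()['joint_positions'][2])"
```

```text
t 13.65 H 132.86 toolH 133.13 r 140.9mm z 0.0582 Ft -0.5 Fr 0.5 Fz -1.4 Mz 0.05 w 0.240 [ 0.99  0.52 -1.33  1.96  0.57  1.12  0.17]
-1.334714399301952
```

Call:
drive_tool:
  increments: "-4.9 0 -0.1 -2 255; -4.9 0 -0.1 -2 255; -4.9 0 -0.1 -2 255; 0 0 0 0 255"

```text
time: 14.15
position: [0.4951, 0.0308, 0.0587]
tool_rot: [-1.464, -0.673, 0.667]
ft_force: [3.3, 3.8, -2.1]
grip_width: 0.241
```

```bash
python3 -c "
from h import *
sw();print(ctrl.get_state()['joint_positions'][2])"
```

```text
t 14.15 H 138.18 toolH 139.19 r 140.8mm z 0.0587 Ft -5.1 Fr 0.1 Fz -2.1 Mz 0.28 w 0.241 [ 1.04  0.49 -1.35  1.98  0.54  1.1   0.31]
-1.348545244599677
```

Call:
drive_tool:
  increments: "-4.3 0 -0.1 -1.5 255; -3.7 0 -0.1 -1.5 255; 0 0 0 0 255"

```text
time: 14.52
position: [0.4904, 0.0253, 0.0588]
tool_rot: [-1.45, -0.715, 0.707]
ft_force: [4.4, 5.0, -1.7]
grip_width: 0.241
```

```bash
python3 -c "
from h import *
sw();print(ctrl.get_state()['joint_positions'][2])"
```

```text
t 14.53 H 141.12 toolH 142.22 r 140.8mm z 0.0588 Ft -6.7 Fr -0.2 Fz -1.7 Mz 0.26 w 0.241 [ 1.06  0.47 -1.35  1.99  0.52  1.09  0.39]
-1.3535246997432575
```

Call:
drive_tool:
  increments: "-4 0.2 -0.1 -1.5 255; -4 0.2 -0.1 -1.5 255; 0 0 0 0 255"

```text
time: 14.9
position: [0.486, 0.0196, 0.0586]
tool_rot: [-1.435, -0.757, 0.747]
ft_force: [4.6, 7.0, -2.7]
grip_width: 0.243
```

```bash
python3 -c "
from h import *
sw();print(ctrl.get_state()['joint_positions'][2])"
```

```text
t 14.90 H 144.05 toolH 145.25 r 140.8mm z 0.0586 Ft -8.4 Fr 0.4 Fz -2.7 Mz 0.35 w 0.243 [ 1.09  0.46 -1.36  2.01  0.51  1.08  0.47]
-1.3575888980981685
```

Call:
drive_tool:
  increments: "-4 0.2 -0.1 -1.5 255; -4 0 -0.1 -1.5 255; 0 0 0 0 255"

```text
time: 15.28
position: [0.4817, 0.0135, 0.0585]
tool_rot: [-1.419, -0.798, 0.787]
ft_force: [4.7, 9.1, -1.4]
grip_width: 0.242
```

```bash
python3 -c "
from h import *
sw();print(ctrl.get_state()['joint_positions'][2])"
```

```text
t 15.28 H 147.07 toolH 148.28 r 140.9mm z 0.0585 Ft -10.2 Fr 1.0 Fz -1.4 Mz 0.39 w 0.242 [ 1.11  0.44 -1.36  2.02  0.49  1.08  0.54]
-1.3608903953911506
```

Call:
drive_tool:
  increments: "-4 0.1 -0.1 -1.5 255; -3.8 0 -0.1 -1.5 255; 0 0 0 0 255"

```text
time: 15.65
position: [0.4779, 0.0072, 0.0584]
tool_rot: [-1.403, -0.838, 0.827]
ft_force: [3.5, 8.2, -0.7]
grip_width: 0.244
```

```bash
python3 -c "
from h import *
sw();print(ctrl.get_state()['joint_positions'][2])"
```

```text
t 15.65 H 150.09 toolH 151.31 r 140.9mm z 0.0584 Ft -8.9 Fr 1.1 Fz -0.7 Mz 0.43 w 0.244 [ 1.13  0.43 -1.36  2.02  0.48  1.07  0.62]
-1.3634985603068879
```

Call:
drive_tool:
  increments: "-2.5 0 -0.05 -1 255; -2.5 0 -0.05 -1 255; 0 0 0 0 255"

```text
time: 16.02
position: [0.4755, 0.0029, 0.0584]
tool_rot: [-1.392, -0.865, 0.854]
ft_force: [3.4, 7.6, -1.2]
grip_width: 0.244
```

```bash
python3 -c "
from h import *
sw();print(ctrl.get_state()['joint_positions'][2])"
```

```text
t 16.02 H 152.09 toolH 153.32 r 140.9mm z 0.0584 Ft -8.3 Fr 0.6 Fz -1.2 Mz 0.48 w 0.244 [ 1.15  0.42 -1.36  2.03  0.47  1.06  0.67]
-1.3647764970075322
```

Call:
drive_tool:
  increments: "-2.5 0 -0.05 -1 255; -2.5 0 -0.05 -1 255; 0 0 0 0 255"

```text
time: 16.4
position: [0.4732, -0.0016, 0.0583]
tool_rot: [-1.38, -0.891, 0.881]
ft_force: [2.4, 8.9, -0.8]
grip_width: 0.242
```

```bash
python3 -c "
from h import *
sw();print(ctrl.get_state()['joint_positions'][2])"
```

```text
t 16.40 H 154.13 toolH 155.32 r 140.9mm z 0.0583 Ft -9.1 Fr 1.7 Fz -0.8 Mz 0.44 w 0.242 [ 1.16  0.41 -1.37  2.03  0.46  1.06  0.72]
-1.365896716929424
```

Call:
drive_tool:
  increments: "-2.5 0 -0.05 -1 255; -2.5 0 -0.05 -1 255; -2.5 0 -0.05 -1 255; 0 0 0 0 255"

```text
time: 16.9
position: [0.47, -0.0086, 0.0582]
tool_rot: [-1.362, -0.931, 0.921]
ft_force: [3.4, 8.7, -0.9]
grip_width: 0.243
```

```bash
python3 -c "
from h import *
sw();print(ctrl.get_state()['joint_positions'][2])"
```

```text
t 16.90 H 157.27 toolH 158.32 r 141.0mm z 0.0582 Ft -9.4 Fr 0.2 Fz -0.9 Mz 0.44 w 0.243 [ 1.18  0.4  -1.37  2.04  0.44  1.06  0.8 ]
-1.3671673989922262
```

Call:
drive_tool:
  increments: "-2.5 0 -0.05 -1 255; -2.5 0 -0.05 -1 255; -2.5 0 -0.05 -1 255; 0 0 0 0 255"

```text
time: 17.4
position: [0.4671, -0.016, 0.058]
tool_rot: [-1.344, -0.969, 0.962]
ft_force: [1.9, 8.2, -0.7]
grip_width: 0.239
```

```bash
python3 -c "
from h import *
sw();print(ctrl.get_state()['joint_positions'][2])"
```

```text
t 17.40 H 160.49 toolH 161.32 r 141.0mm z 0.0580 Ft -8.4 Fr 1.0 Fz -0.7 Mz 0.52 w 0.239 [ 1.21  0.39 -1.37  2.05  0.43  1.05  0.87]
-1.3680608647814556
```

Call:
drive_tool:
  increments: "-2.4 0 -0.05 -1 255; -2.4 0 -0.05 -1 255; 0 0 0 0 255"

```text
time: 17.77
position: [0.4653, -0.0213, 0.0578]
tool_rot: [-1.331, -0.994, 0.989]
ft_force: [1.3, 6.9, -1.2]
grip_width: 0.245
```

```bash
python3 -c "
from h import *
sw();print(ctrl.get_state()['joint_positions'][2])"
```

```text
t 17.77 H 162.75 toolH 163.29 r 141.1mm z 0.0578 Ft -7.0 Fr 0.8 Fz -1.2 Mz 0.40 w 0.245 [ 1.22  0.38 -1.37  2.05  0.43  1.05  0.92]
-1.3681107535514674
```

Call:
drive_tool:
  increments: "-2.4 -0.1 -0.05 -1 255; -2.4 0 -0.05 -1 255; 0 0 0 0 255"

```text
time: 18.15
position: [0.4634, -0.027, 0.0576]
tool_rot: [-1.318, -1.018, 1.016]
ft_force: [1.6, 4.3, -0.6]
grip_width: 0.241
```

```bash
python3 -c "
from h import *
sw();print(ctrl.get_state()['joint_positions'][2])"
```

```text
t 18.15 H 165.20 toolH 165.24 r 141.3mm z 0.0576 Ft -4.5 Fr -0.4 Fz -0.6 Mz 0.29 w 0.241 [ 1.23  0.38 -1.37  2.05  0.43  1.05  0.97]
-1.3677203896643042
```

Call:
drive_tool:
  increments: "-2.4 -0.1 -0.1 -1 255; -2.4 0 -0.1 -1 255; 0 0 0 0 255"

```text
time: 18.52
position: [0.462, -0.0344, 0.0573]
tool_rot: [-1.307, -1.041, 1.044]
ft_force: [-0.5, 0.9, -0.9]
grip_width: 0.245
```

```bash
python3 -c "
from h import *
sw()"
```

```text
t 18.52 H 168.27 toolH 167.15 r 141.0mm z 0.0573 Ft -0.8 Fr 0.7 Fz -0.9 Mz 0.16 w 0.245 [ 1.25  0.37 -1.37  2.05  0.42  1.05  1.02]
```

Call:
drive_tool:
  increments: "-2.4 -0.2 -0.1 -1.2 255; 0 0 0 0 255"

```text
time: 18.77
position: [0.4615, -0.0374, 0.0575]
tool_rot: [-1.299, -1.056, 1.059]
ft_force: [-0.9, -0.5, -2.4]
grip_width: 0.24
```

Call:
drive_tool:
  increments: "-2.4 -0.2 -0.1 -1.2 255; 0 0 0 0 255"

```text
time: 19.02
position: [0.4614, -0.0392, 0.0579]
tool_rot: [-1.29, -1.073, 1.075]
ft_force: [-0.6, 0.4, -2.2]
grip_width: 0.241
```

```bash
python3 -c "
from h import *
sw()"
```

```text
t 19.02 H 170.21 toolH 169.57 r 140.7mm z 0.0579 Ft -0.3 Fr 0.6 Fz -2.2 Mz -0.02 w 0.241 [ 1.26  0.37 -1.37  2.05  0.42  1.05  1.08]
```

Call:
drive_tool:
  increments: "-2 0 -0.1 -0.8 255; 0 0 0 0 255"

```text
time: 19.27
position: [0.4613, -0.0407, 0.0579]
tool_rot: [-1.284, -1.085, 1.085]
ft_force: [-0.5, 0.0, -1.8]
grip_width: 0.244
```

Call:
drive_tool:
  increments: "-2 0 -0.1 -0.8 255; 0 0 0 0 255"

```text
time: 19.52
position: [0.461, -0.0427, 0.0579]
tool_rot: [-1.278, -1.095, 1.096]
ft_force: [0.6, 0.6, -1.8]
grip_width: 0.242
```

```bash
python3 -c "
from h import *
sw()"
```

```text
t 19.52 H 171.65 toolH 171.20 r 140.5mm z 0.0579 Ft -0.7 Fr -0.5 Fz -1.8 Mz -0.05 w 0.242 [ 1.27  0.37 -1.37  2.05  0.42  1.05  1.11]
```

Call:
drive_tool:
  increments: "-2 0 -0.05 -0.8 255; 0 0 0 0 255"

```text
time: 19.77
position: [0.4608, -0.0447, 0.0579]
tool_rot: [-1.272, -1.106, 1.106]
ft_force: [-0.3, 0.7, -1.7]
grip_width: 0.241
```

Call:
drive_tool:
  increments: "-1.5 0 -0.05 -0.6 255; 0 0 0 0 255"

```text
time: 20.02
position: [0.4607, -0.0459, 0.0579]
tool_rot: [-1.267, -1.114, 1.114]
ft_force: [-0.9, -0.1, -1.8]
grip_width: 0.241
```

Call:
drive_tool:
  increments: "-1.5 0 -0.05 -0.6 255; 0 0 0 0 255"

```text
time: 20.27
position: [0.4605, -0.0469, 0.0579]
tool_rot: [-1.262, -1.122, 1.121]
ft_force: [-0.4, 1.5, -2.0]
grip_width: 0.247
```

```bash
python3 -c "
from h import *
sw()"
```

```text
t 20.27 H 173.37 toolH 173.24 r 140.4mm z 0.0579 Ft -1.4 Fr 0.5 Fz -2.0 Mz 0.04 w 0.247 [ 1.28  0.37 -1.37  2.05  0.42  1.05  1.16]
```

Call:
drive_tool:
  increments: "-1.2 0 -0.05 -0.5 255; 0 0 0 0 255"

```text
time: 20.52
position: [0.4604, -0.0477, 0.0579]
tool_rot: [-1.258, -1.129, 1.128]
ft_force: [-0.2, 4.3, -0.4]
grip_width: 0.242
```

Call:
drive_tool:
  increments: "-1.2 0 -0.05 -0.3 255; 0 0 0 0 255"

```text
time: 20.78
position: [0.4603, -0.0483, 0.0579]
tool_rot: [-1.255, -1.134, 1.131]
ft_force: [-0.2, 6.2, -1.8]
grip_width: 0.243
```

```bash
python3 -c "
from h import *
sw()
d=get_image('top'); crop(d,'t7',230,130,400,240,4.5)
d=get_image('side'); crop(d,'s7',180,120,340,240,4.5)"
```

```text
t 20.77 H 173.95 toolH 174.08 r 140.5mm z 0.0579 Ft -6.2 Fr 0.8 Fz -1.8 Mz 0.23 w 0.243 [ 1.28  0.37 -1.37  2.05  0.42  1.05  1.18]
```

View pics/t7.png

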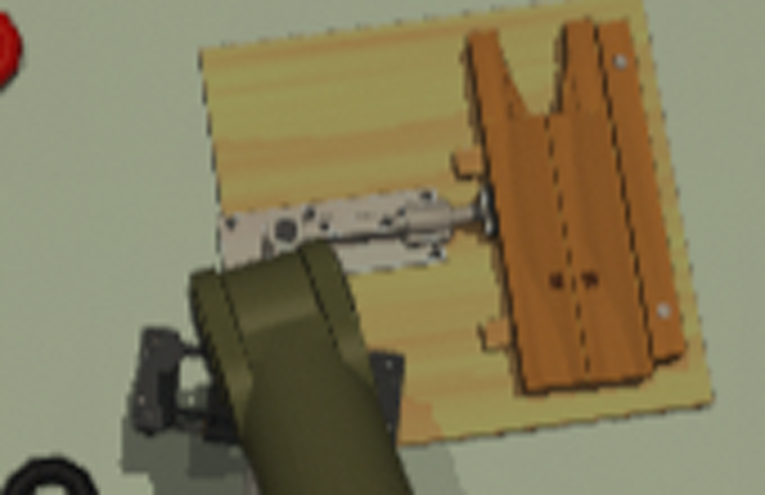

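Call:
drive_tool:
  increments: "1 0 0 0.4 255; 1 0 0 0.4 255; 0 0 0 0 255"

```text
time: 21.25
position: [0.4604, -0.0475, 0.0579]
tool_rot: [-1.262, -1.122, 1.122]
ft_force: [-0.8, 5.1, -1.5]
grip_width: 0.243
```

Call:
drive_tool:
  increments: "0.8 0 4 0 255; 0 0 5 0 255; 0 0 5 0 255; 0 0 5 0 255; 0 0 0 0 255"

```text
time: 21.88
position: [0.4406, -0.0452, 0.0577]
tool_rot: [-1.263, -1.119, 1.123]
ft_force: [0.5, 3.2, -2.1]
grip_width: 0.24
```

```bash
python3 -c "
from h import *
sw(); print(ctrl.get_state()['position'])"
```

```text
t 21.88 H 173.60 toolH 173.18 r 160.4mm z 0.0577 Ft -3.2 Fr -0.1 Fz -2.1 Mz 0.29 w 0.240 [ 1.32  0.26 -1.37  2.1   0.31  1.01  1.25]
[ 0.44059958 -0.04522753  0.05773832]
```

Call:
drive_tool:
  increments: "0.6 0 5 0 255; 0 0 5 0 255; 0 0 5 0 255; 0 0 0 0 255"

```text
time: 22.38
position: [0.4259, -0.043, 0.0577]
tool_rot: [-1.263, -1.119, 1.123]
ft_force: [-0.9, 2.5, -2.4]
grip_width: 0.246
```

```bash
python3 -c "
from h import *
sw(); print(ctrl.get_state()['position'])"
```

```text
t 22.38 H 173.43 toolH 173.16 r 175.3mm z 0.0577 Ft -2.4 Fr 1.2 Fz -2.4 Mz 0.16 w 0.246 [ 1.36  0.17 -1.37  2.13  0.2   0.99  1.34]
[ 0.42585623 -0.04304181  0.05770472]
```

Reach is holding; keep drawing out.

Call:
drive_tool:
  increments: "0.4 0 4 0 255; 0 0 4 0 255; 0 0 4 0 255; 0 0 0 0 255"

```text
time: 22.88
position: [0.4147, -0.0412, 0.0579]
tool_rot: [-1.264, -1.12, 1.122]
ft_force: [0.2, 0.6, -1.7]
grip_width: 0.241
```

```bash
python3 -c "
from h import *
sw(); print(ctrl.get_state()['position'])"
```

```text
t 22.88 H 173.26 toolH 173.17 r 186.6mm z 0.0579 Ft -0.6 Fr -0.1 Fz -1.7 Mz 0.03 w 0.241 [ 1.4   0.08 -1.37  2.15  0.1   0.97  1.43]
[ 0.41465527 -0.04120185  0.05789009]
```

Call:
drive_tool:
  increments: "0 0 4 0 255; 0 0 4 0 255; 0 0 4 0 255; 0 0 0 0 255"

```text
time: 23.38
position: [0.403, -0.0397, 0.0579]
tool_rot: [-1.264, -1.12, 1.122]
ft_force: [-0.4, -0.1, -2.5]
grip_width: 0.24
```

```bash
python3 -c "
from h import *
sw(); s=ctrl.get_state();print(s['position'])
d=get_image('top'); crop(d,'t8',200,130,400,290,4)
d=get_image('side'); crop(d,'s8',180,120,340,240,4.5)"
```

```text
t 23.38 H 173.22 toolH 173.17 r 198.3mm z 0.0579 Ft 0.1 Fr 0.4 Fz -2.5 Mz -0.01 w 0.240 [ 1.44 -0.03 -1.37  2.18 -0.03  0.97  1.54]
[ 0.40304209 -0.03967499  0.05794155]
```

View pics/t8.png

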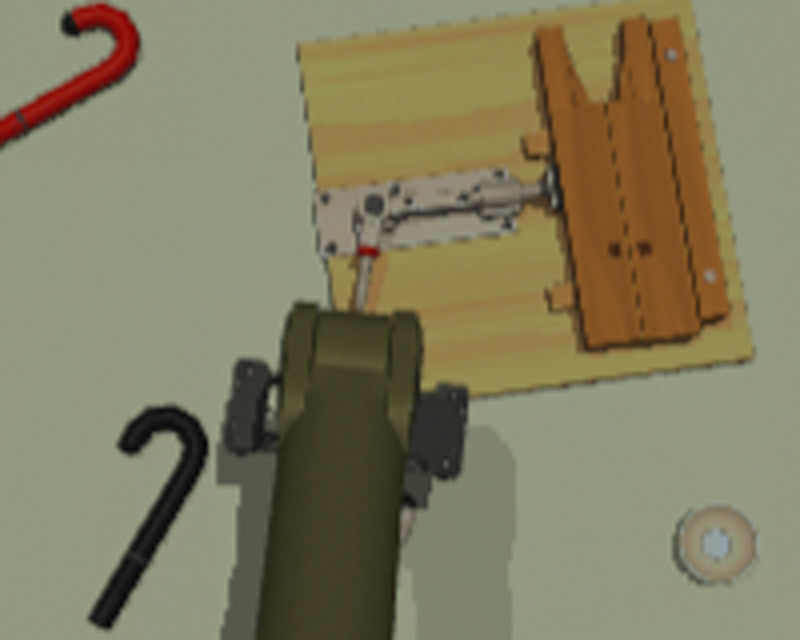

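View pics/s8.png

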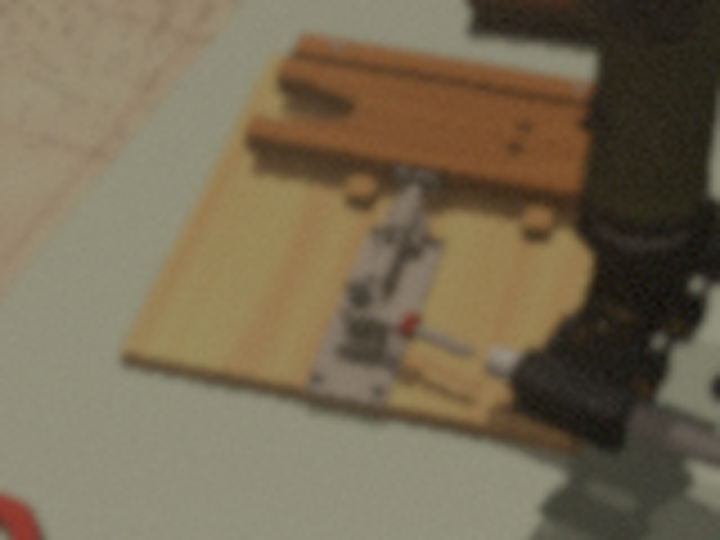

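Call:
drive_tool:
  increments: "10 0 0 0 255; 20 0 0 0 255; 20 0 -1 0 255; 25 -5 -2 0 255; 25 -10 -5 0 255; 0 -10 -5 0 255; 0 0 0 0 255"

```text
time: 24.35
position: [0.4288, 0.0584, 0.0835]
tool_rot: [-1.264, -1.122, 1.121]
ft_force: [-0.1, -0.4, -1.3]
grip_width: 0.241
```

```bash
python3 -c "
from h import *
plan([.534,.272,.1],-37.8)"
```

```text
t 24.35 pos [0.4288 0.0584 0.0835] tool x head 83.21 ydown [ 0.001  0.    -1.   ] shift mm [224.5 -16.3 -79.3] yaw -59.0 q7 [ 1.16  0.07 -1.37  2.1   0.08  1.03  1.21] w 0.241 F [-0.1 -0.4 -1.3]
```

Call:
drive_tool:
  increments: "33 -4 -21 0 255; 33 -4 -21 0 255; 33 -4 -22 0 255; 34 -4 -22 0 255; 0 0 0 10 255; 0 0 0 10 255; 0 0 0 10 255; 0 0 0 10 255; 0 0 0 10 255; 0 0 0 10 255; 0 0 0 0 255"

```text
time: 25.72
position: [0.529, 0.1788, 0.0984]
tool_rot: [-1.549, -0.317, 0.318]
ft_force: [-0.2, -0.7, -0.8]
grip_width: 0.242
```

```bash
python3 -c "
from h import *
plan([.53,.18,.006],23)
d=get_image('wrist');cv2.imwrite('pics/w9.png',d['img'][:,:,::-1])
d=get_image('top'); crop(d,'t9',150,110,400,300,3)"
```

```text
t 25.73 pos [0.529  0.1788 0.0984] tool x head 23.2 ydown [-0.001 -0.001 -1.   ] shift mm [ 1.5 92.4  0.8] yaw 0.2 q7 [ 0.42  0.36 -0.93  1.8   0.32  1.14 -0.22] w 0.242 F [-0.2 -0.7 -0.8]
```

View pics/w9.png

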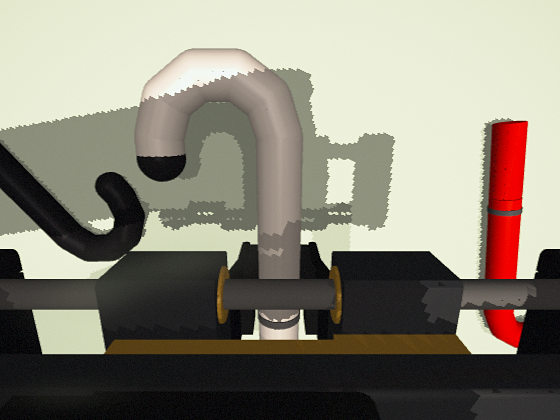

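View pics/t9.png

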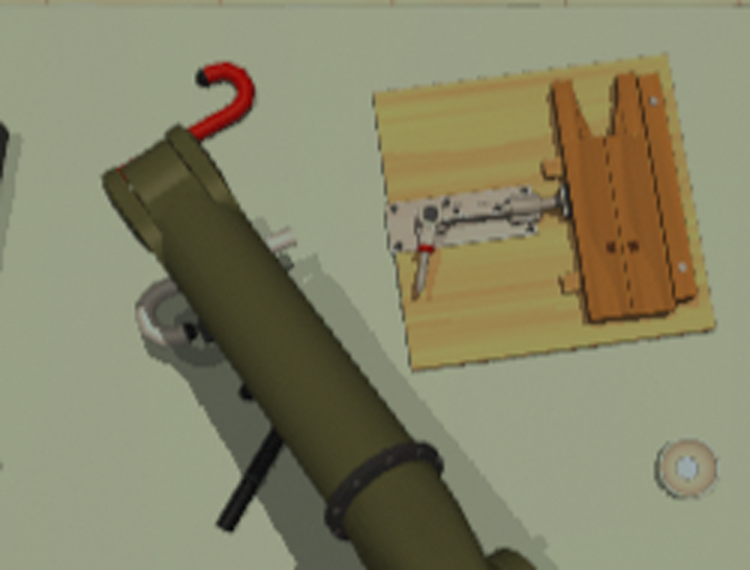

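Call:
drive_tool:
  increments: "0 30 0 0 255; 0 30 0 0 255; 0 20 0 0 255; 0 8 0 0 255; 0 3 0 0 255; 0 1 0 0 255; 0 0 0 0 255"

```text
time: 26.7
position: [0.5296, 0.1806, 0.0076]
tool_rot: [-1.548, -0.319, 0.317]
ft_force: [-0.5, -0.4, -0.2]
grip_width: 0.239
```

```bash
python3 -c "
from h import *
plan([.53,.18,.0055],23)"
```

```text
t 26.7 pos [0.5296 0.1806 0.0076] tool x head 23.21 ydown [ 0.001  0.    -1.   ] shift mm [ 0.1  2.1 -0.7] yaw 0.2 q7 [ 0.35  0.48 -0.86  1.87  0.44  0.98 -0.3 ] w 0.239 F [-0.5 -0.4 -0.2]
```

Call:
drive_tool:
  increments: "0 1 0 0 255; 0 0.8 0 0 255; 0 0 0 0 255; 0 0 0 0 170; 0 0 0 0 120; 0 0 0 0 60; 0 0 0 0 0; 0 0 0 0 0; 0 -10 0 0 0; 0 -30 0 0 0; 0 -45 0 0 0; 0 -50 0 0 0; 0 -40 0 0 0; 0 0 0 0 0"

```text
time: 28.45
position: [0.5311, 0.1817, 0.1842]
tool_rot: [-1.548, -0.323, 0.312]
ft_force: [0.2, 0.3, -0.7]
grip_width: 0.998
```

```bash
python3 -c "
from h import *
plan([.53,.18,.0055],23)
d=get_image('wrist');cv2.imwrite('pics/w10.png',d['img'][:,:,::-1]);np.savez('w10',**d)
d=get_image('side');cv2.imwrite('pics/s10.png',d['img'][:,:,::-1]);np.savez('s10',**d)"
```

```text
t 28.45 pos [0.5311 0.1817 0.1842] tool x head 23.22 ydown [ 0.007  0.001 -1.   ] shift mm [ -2.9 178.7  -0.8] yaw 0.2 q7 [ 0.47  0.28 -0.98  1.71  0.24  1.28 -0.16] w 0.998 F [ 0.2  0.3 -0.7]
```

View pics/w10.png

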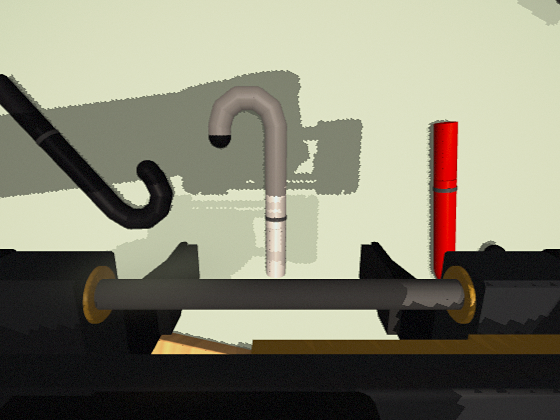

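View pics/s10.png

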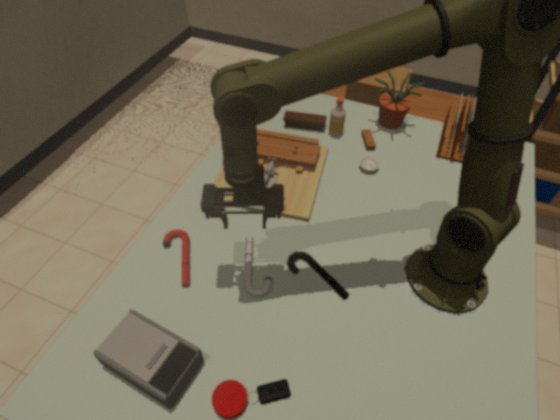

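Call:
drive_tool:
  increments: "-30 -25 0 0 0; -30 -25 0 0 0; 0 0 0 0 0; 0 0 0 0 0; 0 0 0 0 0; 0 0 0 0 0; 0 0 0 0 0; 0 0 0 0 0"

```text
time: 29.55
position: [0.4739, 0.157, 0.2299]
tool_rot: [-1.547, -0.318, 0.318]
ft_force: [0.8, 0.1, 0.3]
grip_width: 0.999
```

```bash
python3 -c "
from h import *
plan([.53,.18,.0055],23)
d=get_image('wrist');cv2.imwrite('pics/w11.png',d['img'][:,:,::-1]);np.savez('w11',**d)
d=get_image('top'); crop(d,'t11',100,110,440,300,2.3);np.savez('t11',**d)"
```

```text
t 29.55 pos [0.4739 0.157  0.2299] tool x head 23.22 ydown [-0.  0. -1.] shift mm [ 60.7 224.4  -1.1] yaw 0.2 q7 [ 0.64  0.05 -1.02  1.78  0.04  1.34  0.01] w 0.999 F [0.8 0.1 0.3]
```

View pics/t11.png

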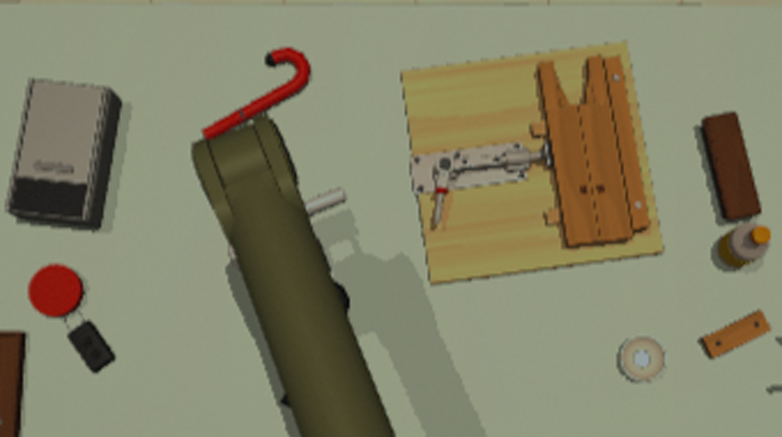

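View pics/w11.png

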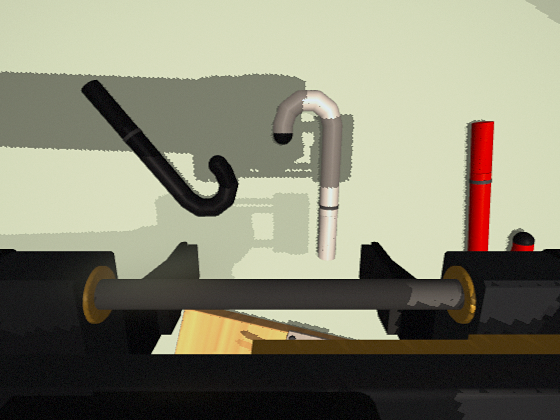

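```bash
python3 -c "
from h import *
from bench import workorder
d=dict(np.load('w11.npz')); a=onz(d,327.5,258,.011); b=onz(d,318,91,.011); print(a,b,np.linalg.norm(a-b))
print(workorder.close_job())"
```

```text
[0.56850414 0.09266475 0.011     ] [0.47298524 0.26831702 0.011     ] 0.19994394447933503
the job is handed in; nothing more can be done
None
```

I locked the clamp with the silver umbrella handle, drew the handle off, laid it flat on the glass, and handed the job in at about 29.6 s. No verdict came back.

- **Pushing home:** I gripped the handle near mid-length and pushed it onto the bare lever until it met the collar at about 6 N. The collar was where the camera measurement had put it.
- **The throw:** I swung the lever about 84° counter-clockwise. The highest force at the wrist was about 10 N. It fell to nothing near the dead point, and the stop was felt at about 6 N.
- **Drawing off:** The handle came off along the bar without dragging the lever.
- **Last checks:** In the last pictures the split is closed, the shoe is on the wood and the lever is still thrown. The handle measures 200 mm end to end on the assumption that it lies flat, and its mouth is about 0.15 m from the collar. The gripper is open and well clear, and the bystanders I could see had not visibly moved; I did not measure them.
- **Not checked directly:** The shoe's pressing force and the contact force between handle and lever could only be judged from the wrist readings and pictures. The top and wrist cameras disagreed by about 4 to 5 mm sideways. I used the wrist camera, and contact with the collar bore it out. One arm joint (the third) came within about 0.01 rad of its range limit during the swing, but I saw no reading past it.

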